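# Turn the lazy Susan to bring the blue jar to the front

### The arm

A 6-joint arm with a two-finger parallel gripper is mounted at the origin on a cart in front of the work surface, level with it; the furniture and walls round the work are solid. World frame = base frame: x ahead of the robot, y to its left, z up, the work surface at z = 0. Lengths are in mm, angles in rad, forces in N, time in s.
With the tool pointing down it reaches from about 275 to 1000 mm from the base axis. Payload 8.4 kg.
Tool frame: the origin (TCP) lies between the finger pads; the fingertips stand 17 mm ahead of it and the grasp point (between the pads) lies 2 mm behind it; y points along the fingers, x is the direction in which the jaws open and shut, and the axes are right-handed (so a half turn about y gives the same grasp; the last joint's range is limited). The gripper opens to 85 mm and grips with 20 to 120 N. Pads are 22 mm wide; open, the fingers measure 114 mm over their backs; the gripper's body (76 mm by 85 mm) begins 54 mm behind the grasp point. The pads swing forward as they close: fully open they stand 13 mm farther back than shut.
Start: joints at [-1.283, 0.353, 1.633, -0, 1.155, -0.002], TCP at [178.599, -598.941, 248.281] pointing down, gripper open.
Joint ranges: [-2.63, 2.63], [-0.92, 2.1], [0.06, 2.66], [-1.3, 4.44], [0, 2.69], [-3.02, 3.02]. Speed limits (rad/s): [2.22, 2.22, 2.79, 3.14, 3.14, 3.14].

### API

Orientations are given as a unit quaternion [w, x, y, z].
In Python, from station import sensors, eyes, manip gives the robot as it stands. The module is installed in compiled form; this text tells all that it offers.
- The arm moves only by the tool servo_tool, never from a script. Its argument "plan" is a list of rows, each a list of 7 numbers: the closure, from -1 (fully open) to 1 (shut), so that 0 is half open, then the shift along the tool's x, y, z in cm, then the turn, a rotation vector about the tool's x, y, z in rad. A call has exactly 5 rows; each row shifts and turns the pose as measured when the row begins, along the tool's axes as they then stand; what a row does not reach is not made up. A row lasts 1/8 s, in which the tool goes at most 62.5 mm and 10.7 degrees, less where a joint would pass 70% of its speed; a pose out of reach is approached as far as the arm can. A call with a gripper value outside its range is refused whole. The fingers move at their own pace and stop on an object; the grip force is fixed at half the most. Time passes only in rows, so rows that do not move let the fingers close, or fill a call up. It gives the time, the measured TCP pose, the force and the opening at its end, in the units of the state.
- sensors.sense(): the state, without advancing time (a new reading comes with each control period).
- eyes.read_camera(name): name is "scene" or "top"; returns the picture (420x560x3 uint8, red, green, blue); there is no depth.
- eyes.camera_params(name): a dict with "vertical_fov" (degrees; the focal length in pixels is half the picture's height over the tangent of half this angle, whatever the lens; pixels are square), "cx", "cy" (the principal point, pixels), "k1" (the pictures are not rectified: a ray, as slopes to the right and down, at radius r is drawn at 1 + k1 r^2 times it, then the intrinsics apply), "R" (3x3) and "t" (3): a world point X has camera coordinates R X + t. Camera axes: x right, y down, z forward; pixel columns grow to the right and rows downward; lengths in mm; the calibration is good to about 2 mm. A picture is of the moment at which its call begins. camera_params takes no time and is no camera call.
- manip.job_done(): hands the job in, once; it reports no verdict.
The state is a dict: "clock": time; "qpos": joint angles; "joint_velocities": joint speeds; "tau": joint torques, N m; "eef_pos": TCP position; "ee_rot": TCP orientation; "ft_force": force on the tool from outside, world axes, zero at the start; "torque": the same for the moment, N m; "width": finger opening in mm.
Only numpy, scipy, OpenCV 4.12 (cv2) and the standard library are available. Lean on these libraries where they do the work, as an engineer would, in place of code of your own. Each camera call takes 0.05 s, during which the arm holds its last target. There are 200 camera calls.

### The job

Turn the lazy Susan by gently pushing the pegs on its rim with your fingertips until the dark blue jar stands at the front, in line with the brass pointer, and leave it at rest there. Only push, do not grip anything: do not touch, lift or knock over what stands on the turntable, and leave the other things on the worktop where they are.

Things in the scene. Friction and masses are not known exactly. Their poses are not given: they have to be found in the camera images.
- turntable_base: Fixed foot of the round turntable (lazy Susan). Origin on the turning axis, 6 mm above the worktop; z up. Its -x axis points along the flat brass pointer, which lies low (top 13 mm above the worktop) and sticks out from under the disc roughly towards the robot
- disc_center (a point): Centre of the top of the pale wooden turning disc, on the turning axis, 36 mm above the worktop. The disc is 348 mm across and 14 mm thick. What stands on it rides along by friction
- peg_0 (a point): One of six upright black rubber-sleeved pegs on the disc, 14 mm thick with round tops; this point is on its centre line, 75 mm above the worktop (the pegs reach 115 mm above the worktop). They stand near the rim, 160 mm from the axis, evenly spaced by 60 degrees. Push sideways against a peg to turn the disc
- carousel (a joint): Angle of the disc on its foot, rad, growing counter-clockwise seen from above; turns freely past a full turn either way. In the frame of turntable_base the pegs stand at this angle from +x plus multiples of 60 degrees. Light friction: about 1 N at a peg turns it; it stays where it is left, hardly coasting
- pointer_tip (a point): Tip of the brass pointer, 223 mm from the turning axis, 13 mm above the worktop. The line from the axis to this tip is the front of the turntable
- navy_jar: The jar wanted at the front: dark blue all over, with stopper, 54 mm across, 99 mm tall; stands upright on the turntable, about 67 mm from its axis. Origin: centre of its underside, z up. Must not be touched
- mustard_jar: Glass jar with cream contents and red lid, 62 mm across, 86 mm tall; stands upright on the turntable, about 67 mm from its axis. Origin: centre of its underside, z up. Must not be touched
- spice_jar_a: Slim spice jar with green label and red cap, 45 mm across, 106 mm tall; stands upright on the turntable, about 67 mm from its axis. Origin: centre of its underside, z up. Must not be touched
- jar_beans: Glass jar with reddish-brown contents and mustard-yellow screw lid, 59 mm across, 97 mm tall; stands upright on the turntable, about 67 mm from its axis. Origin: centre of its underside, z up. Must not be touched
- small_tin: Food tin with red and green tomato label, 57 mm across, 72 mm tall; stands upright on the turntable, about 67 mm from its axis. Origin: centre of its underside, z up. Must not be touched
- coffee_cup: White cup, red-brown inside, 62 x 92 x 51 mm, loose on the worktop at the left; origin centre of its underside. Bystander
- match_box: Red match box, 35 x 53 x 15 mm, loose on the worktop at the left; origin centre of its underside. Bystander
- onion: Red onion, 84 mm across, 82 mm tall, loose on the worktop at the right near the front; origin centre of its underside. Bystander
- teaspoon: Teaspoon, 130 x 27 x 11 mm, loose on the worktop at the left near the front; origin centre of its underside. Bystander

How it is judged (in metres and radians):
At the end, for the whole second after the job is handed in: The blue jar stands on the turntable on the pointer's side, its centre within 14 mm sideways of the line from the turning axis to the pointer tip (and 50 to 95 mm from the axis along it); the turntable is at rest; all five things on it stand upright on the disc, within 100 mm of its axis (y of navy_jar in the frame of turntable_base between -0.014 and 0.014 m and x of navy_jar in the frame of turntable_base between -0.095 and -0.05 m and velocity of joint carousel between -0.03 and 0.03 rad/s and angle between each of navy_jar, mustard_jar, spice_jar_a, jar_beans, small_tin's own z axis and vertical below 0.1 rad and z of navy_jar in the frame of turntable_base between 0.024 and 0.036 m and horizontal distance between each of navy_jar, mustard_jar, spice_jar_a, jar_beans, small_tin and turntable_base below 0.1 m and z of mustard_jar in the frame of turntable_base between 0.024 and 0.036 m and z of spice_jar_a in the frame of turntable_base between 0.024 and 0.036 m and z of jar_beans in the frame of turntable_base between 0.024 and 0.036 m and z of small_tin in the frame of turntable_base between 0.024 and 0.036 m); the robot touches nothing.
It fails at once if the robot touches a jar or the tin on the turntable (more than 1 N) (contact force between any of the arm, the fingers and navy_jar above 1 N or contact force between any of the arm, the fingers and mustard_jar above 1 N or contact force between any of the arm, the fingers and spice_jar_a above 1 N or contact force between any of the arm, the fingers and jar_beans above 1 N or contact force between any of the arm, the fingers and small_tin above 1 N).
It fails at once if something on the turntable is lifted off it or knocked over (z of any of navy_jar, mustard_jar, spice_jar_a, jar_beans, small_tin in the frame of turntable_base above 0.042 m or angle between any of navy_jar, mustard_jar, spice_jar_a, jar_beans, small_tin's own z axis and vertical above 0.35 rad).
It fails at once if the turntable is gripped or shoved hard (more than 30 N between the robot and it) (contact force between any of the arm, the fingers and turntable_base above 30 N).
It fails at once if a bystander on the worktop is moved by more than 2 cm (distance of any of coffee_cup, match_box, onion, teaspoon from where it was at the start of the episode above 0.02 m).
It also fails if it takes over 72 s, if anything falls off the work surface, if the arm or the gripper's body presses on something with over 40 N, if the wrist force passes 120 N, or if a joint passes its speed limit or range.

## Working session

There is one attempt and no reset: what is moved stays moved. The work goes in short steps, Python scripts to look and compute and a tool call to move; the robot and the scene stay as the last step left them, time stands still between calls to the robot, and variables do not carry over. Pictures are saved under pics/ and viewed, about 8 in all and at most 12, crops included, and the job is handed in when it is done.

Besides the shell and the picture viewer there is one more tool, called after ">>>" as name([rows], argument=value, ...), one row to a line, values as JSON. servo_tool: Moves the arm, as the interface text tells. Its arguments: {"type":"object","properties":{"plan":{"type":"array"}},"required":["plan"]}

```bash
mkdir -p pics && cat > h.py <<'E'
import numpy as np, cv2
from station import sensors, eyes, manip
def K(n):
    p=eyes.camera_params(n); f=210/np.tan(np.radians(p["vertical_fov"])/2)
    return p,f
def ray(n,u,v):
    p,f=K(n); a=np.array([(u-p["cx"])/f,(v-p["cy"])/f]); b=a.copy()
    for _ in range(20): b=a/(1+p["k1"]*(b@b))
    R=np.array(p["R"]);t=np.array(p["t"])
    return -R.T@t, R.T@np.array([b[0],b[1],1])
def plane(n,u,v,z):
    c,d=ray(n,u,v); return c+d*(z-c[2])/d[2]
def proj(n,X):
    p,f=K(n); c=np.array(p["R"])@np.array(X,float)+np.array(p["t"]); s=c[:2]/c[2]; s=s*(1+p["k1"]*(s@s))
    return s*f+[p["cx"],p["cy"]]
def snap(n,name):
    im=eyes.read_camera(n); cv2.imwrite(f"pics/{name}.png",im[:,:,::-1]); return im
E
python3 - <<'E'
from h import *
for n in("top","scene"):
    snap(n,n+"0"); print(n,ray(n,280,210))
s=sensors.sense(); print(s["clock"],s["eef_pos"],s["ee_rot"],s["width"])
E
```

```text
top (array([ 367.69815971,   15.28904929, 1176.14147982]), array([ 0.11844765,  0.02565311, -0.99273145]))
scene (array([-143.78218304,  508.70029498, 1020.98202364]), array([ 0.52747762, -0.39097923, -0.75427158]))
0.1 [ 178.47146094 -598.54308575  247.63256914] [ 0.56722412 -0.56669207  0.42291358 -0.42220966] 85.06883504642093
```

View pics/top0.png

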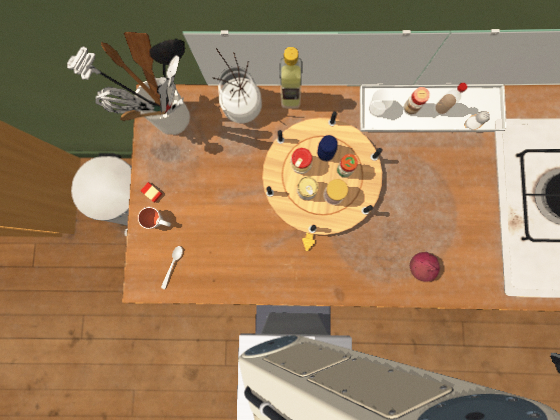

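View pics/scene0.png

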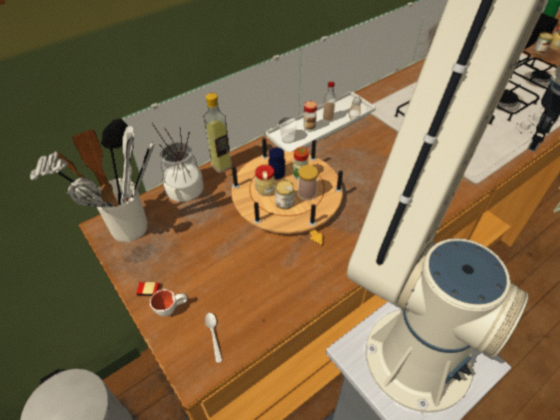

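The top view shows the disc centred near (322,176), the navy jar near (327,148) at the back, and the pointer tip near (308,250). The pegs are near (280,135), (333,117), (377,153), (368,210), (313,229) and (269,190). The jar needs roughly half a turn.

```bash
cat >> h.py <<'E'
def measure(im=None,C0=None,show=True):
    if im is None: im=eyes.read_camera("top")
    hsv=cv2.cvtColor(im,cv2.COLOR_RGB2HSV); g=im.max(2)
    def blobs(m):
        n,l,st,ce=cv2.connectedComponentsWithStats(m.astype(np.uint8)); return [(st[i,4],ce[i],np.argwhere(l==i)[:,::-1]) for i in range(1,n)]
    out={}
    dark=(g<60); roi=np.zeros_like(dark); roi[95:245,250:395]=1
    nad=proj("top",[*ray("top",0,0)[0][:2],0])
    pegs=[]; b3=im.astype(int)
    navy=roi&(b3[:,:,2]>b3[:,:,0]+15)&(b3[:,:,2]>b3[:,:,1]+10)&(g<140)
    nb=max(blobs(navy),key=lambda b:b[0]); out["navy_px"]=nb[1],nb[0],nb[2].min(0),nb[2].max(0)
    for a,c,p in blobs(dark&roi&~navy):
        if 15<a<200:
            r=np.hypot(*(plane("top",*c,75)-(C0 if C0 is not None else plane("top",322,176,36)))[:2])
            if 130<r<190: pegs.append(plane("top",*c,78)[:2])
    out["pegs"]=np.array(pegs)
    return im,hsv,blobs,roi,out
E
python3 - <<'E'
from h import *
im,hsv,blobs,roi,o=measure(cv2.imread("pics/top0.png")[:,:,::-1])
np.set_printoptions(precision=1,suppress=True)
wood=roi&(hsv[:,:,0]>15)&(hsv[:,:,0]<28)&(hsv[:,:,1]>60)&(hsv[:,:,2]>165)
b=max(blobs(wood),key=lambda b:b[0]); h=cv2.convexHull(b[2].astype(np.int32))
(cu,cv_),ax,an=cv2.fitEllipse(h); print("ell",cu,cv_,ax)
P=np.array([plane("top",*q,36)[:2] for q in h[:,0]])
A=np.c_[2*P,np.ones(len(P))]; s=np.linalg.lstsq(A,(P**2).sum(1),rcond=None)[0]; print("disc c",s[:2],"R",np.sqrt(s[2]+s[:2]@s[:2]))
print("pegs",o["pegs"],"mean",o["pegs"].mean(0))
C=o["pegs"].mean(0);print(np.hypot(*(o["pegs"]-C).T),np.degrees(np.arctan2(*(o["pegs"]-C).T[::-1])))
print("navy",o["navy_px"],plane("top",*o["navy_px"][0],36+55),plane("top",*o["navy_px"][0],36+90))
y=(hsv[:,:,0]>18)&(hsv[:,:,0]<30)&(hsv[:,:,1]>180)&(hsv[:,:,2]>120); y[:232]=0;y[260:]=0;y[:,:290]=0;y[:,330:]=0
t=max(blobs(y),key=lambda b:b[0]); print("pointer",t[0],t[1],t[2][t[2][:,1].argmax()],plane("top",*t[1],13),plane("top",*t[2][t[2][:,1].argmax()],13))
print("onion",plane("top",425,266,41),"spoon",plane("top",178,250,5))
for c in [(280,135),(333,117),(377,153),(368,210),(313,229),(269,190)]: print(plane("top",*c,100)[:2])
for n in("top",):
  big=cv2.resize(im[95:260,250:400,::-1],None,fx=4,fy=4,interpolation=cv2.INTER_CUBIC)[:600]; cv2.imwrite("pics/c0.png",big)
E
```

```text
ell 321.5193176269531 178.39344787597656 (116.9873046875, 125.00606536865234)
disc c [602.8 -73.3] R 174.0329740374358
pegs [[ 765.3 -102.8]
 [ 711.3   47.1]
 [ 662.6 -224.7]
 [ 554.1   74.9]
 [ 505.6 -197.4]
 [ 451.6  -47.4]] mean [608.4 -75. ]
[159.3 159.7 159.1 159.5 159.8 159.3] [ -10.    49.9  -70.1  109.9 -130.   170. ]
navy (array([327. , 147.4]), np.int32(356), array([318, 136]), array([336, 159])) [674.  -84.8  91. ] [664.1 -81.6 126. ]Traceback (most recent call last):
  File "<stdin>", line 13, in <module>
ValueError: max() iterable argument is empty
```

```bash
python3 - <<'E'
from h import *
np.set_printoptions(precision=1,suppress=True)
im=cv2.imread("pics/top0.png")[:,:,::-1]; hsv=cv2.cvtColor(im,cv2.COLOR_RGB2HSV)
m,hs,blobs,roi,o=measure(im)
print(hsv[242,308],hsv[246,308],hsv[246,325])
y=(hsv[:,:,2]>165)&(hsv[:,:,1]>150)&(hsv[:,:,0]>14); y[:233]=0;y[260:]=0;y[:,:290]=0;y[:,330:]=0
C=np.array([608.4,-75.0])
for b in blobs(y):
  if b[0]>20:
    q=b[2]; P=np.array([plane("top",*p,13)[:2] for p in q])-C; r=np.hypot(*P.T); a=np.degrees(np.arctan2(P[:,1],-P[:,0])); print(b[0],b[1],"r",r.min(),r.max(),"far ang",a[r.argmax()],"mean ang",a.mean(), "edges",a.min(),a.max(),"mean pt",np.degrees(np.arctan2(P.mean(0)[1],-P.mean(0)[0])))
print("onion",plane("top",425,266,41),"spoon",plane("top",178,250,5),plane("top",165,286,5))
# radial extent of all on-table items irrelevant; navy at several heights
n=o["navy_px"]
for z in (80,90,100): p=plane("top",*n[0],z)[:2]-C; print(z,np.hypot(*p),np.degrees(np.arctan2(p[1],p[0])))
cv2.imwrite("pics/c0.png",cv2.resize(im[95:260,250:400,::-1],None,fx=3.6,fy=3.6,interpolation=cv2.INTER_CUBIC))
E
```

```text
[ 22 169 248] [ 23 168 247] [ 14 157 179]
153 [307.8 241.2] r 171.7800474762636 222.22579766817364 far ang 12.064398807865814 mean ang 11.389405019040266 edges 5.968758557083434 16.83515418382662 mean pt 11.390021976403274
onion [ 351.7 -359.7   41. ] spoon [386.3 341.7   5. ] [282.9 373.9   5. ]
80 69.55601584061094 -8.957073738002078
90 66.62576471982763 -8.551369747050348
100 63.6991613661741 -8.108362367134959
```

View pics/c0.png

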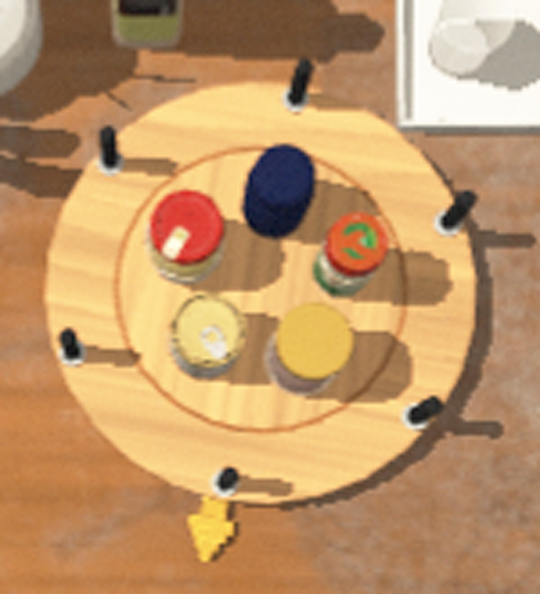

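The detail shows pegs at world angles −10°+60k about (608,−75), with radius 159.5 against the specified 160. The pointer lies at about 168.5° and the navy jar at −8.5°, r≈67. That means a +177° turn (counter-clockwise). I'll close the fingers, go to the left side and push the peg at 110° round the front.

>>> servo_tool([
  [1,-3.6,0,4.0,0,0.04,0],
  [1,-3.6,0,4.0,0,0.04,0],
  [1,-3.6,0,4.0,0,0.04,0],
  [1,-3.6,0,4.0,0,0.04,0],
  [1,-3.6,0,4.0,0,0.04,0],
])

```text
clock: 0.72
eef_pos: [338.5, -377.6, 245.9]
ee_rot: [0.519, -0.519, 0.481, -0.479]
ft_force: [0.7, 0.4, 0.3]
width: -0.2
```

```bash
cat > nav.py <<'E'
import sys
from h import *
from scipy.spatial.transform import Rotation as Ro
C=np.array([608.4,-75.0]); s=sensors.sense(); p=np.array(s["eef_pos"]); w,x,y,z=s["ee_rot"]; R=Ro.from_quat([x,y,z,w]).as_matrix()
d=p[:2]-C; th=np.degrees(np.arctan2(d[1],d[0])); psi=np.degrees(np.arctan2(R[1,0],R[0,0]))
print("t",round(s["clock"],2),"p",p.round(1),"r",np.hypot(*d).round(1),"th",(th%360).round(2),"psi",psi.round(2),"tilt",(R[2,1]).round(4),"F",np.round(s["ft_force"],1),"w",round(s["width"],1),"q6",s["qpos"][5])
if len(sys.argv)>1:
    T=np.array([*map(float,sys.argv[1:4])]); th=np.radians(T[0]); g=np.array([*(C+T[1]*np.array([np.cos(th),np.sin(th)])),T[2]])
    dp=(T[0]-180-psi+180)%360-180
    print("to go cm",(R.T@(g-p)/10).round(2),"turn y rad",-np.radians(dp).round(3))
E
python3 nav.py 95.5 160 248
```

```text
t 0.72 p [ 338.5 -377.6  245.9] r 405.5 th 228.27 psi -85.56 tilt -1.0 F [0.7 0.4 0.3] w -0.2 q6 0.6496689624292649
to go cm [-44.08  -0.13  28.95] turn y rad -0.019
```

>>> servo_tool([
  [1,-4.4,0,2.9,0,0,0],
  [1,-4.4,0,2.9,0,0,0],
  [1,-4.4,0,2.9,0,0,0],
  [1,-4.4,0,2.9,0,0,0],
  [1,-4.4,0,2.9,0,0,0],
])

```text
clock: 1.35
eef_pos: [469.4, -139.0, 245.8]
ee_rot: [0.519, -0.518, 0.481, -0.48]
ft_force: [0.7, -1.0, 0.7]
width: 0.0
```

>>> servo_tool([
  [1,-4.4,0,2.9,0,0,0],
  [1,-4.4,0,2.9,0,0,0],
  [1,-4.4,0,2.9,0,0,0],
  [1,-4.0,0,2.6,0,0,0],
  [1,-3.0,0,2.0,0,0,0],
])

```text
clock: 1.98
eef_pos: [589.1, 81.7, 245.2]
ee_rot: [-0.519, 0.519, -0.481, 0.479]
ft_force: [0.5, 0.7, -0.1]
width: 0.2
```

```bash
python3 nav.py 95.5 160 97
```

```text
t 1.98 p [589.1  81.7 245.2] r 157.9 th 97.04 psi -85.51 tilt -1.0 F [ 0.5  0.7 -0.1] w 0.2 q6 1.6251771123700949
to go cm [-0.19 14.82  0.45] turn y rad -0.018
```

>>> servo_tool([
  [1,0,3.5,0.2,0,0,0],
  [1,0,3.5,0.2,0,0,0],
  [1,0,3.5,0.1,0,0,0],
  [1,-0.1,2.5,0,0,0,0],
  [1,-0.1,1.6,0,0,-0.02,0],
])

```text
clock: 2.6
eef_pos: [595.5, 88.2, 94.9]
ee_rot: [0.526, -0.525, 0.474, -0.473]
ft_force: [-0.5, -0.5, -0.5]
width: 0.0
```

```bash
python3 nav.py 95.5 160 97 && python3 -c "
from h import *
snap('top','top1'); snap('scene','scene1')
a=cv2.imread('pics/top1.png')[95:260,250:400]; b=cv2.imread('pics/scene1.png')[100:270,200:390]
cv2.imwrite('pics/c1.png',np.hstack([cv2.resize(x,(400,440),interpolation=2) for x in(a,b)]))"
```

```text
t 2.6 p [595.5  88.2  94.9] r 163.7 th 94.53 psi -84.05 tilt -1.0 F [-0.5 -0.5 -0.5] w 0.0 q6 1.6075648500681006
to go cm [ 0.37 -0.21 -0.28] turn y rad 0.008
```

View pics/c1.png

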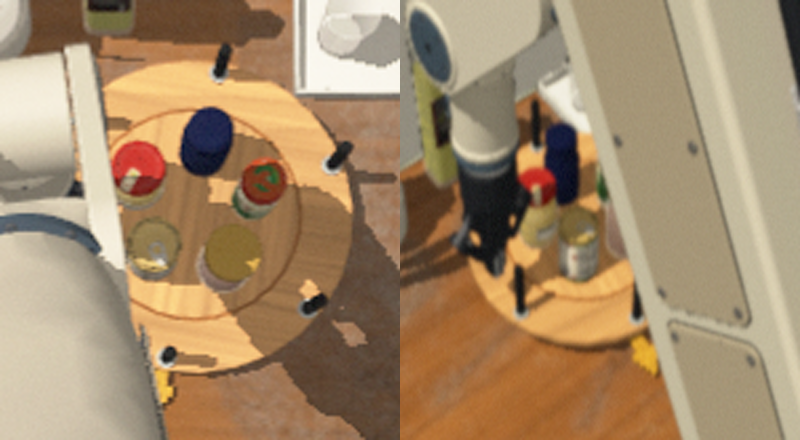

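The fingertips stand just outside the jars, on the clockwise side of the left peg and clear of everything. I'll start the push gently.

>>> servo_tool([
  [1,0.08,0,-0.7,0,-0.04,0],
  [1,0.08,0,-0.7,0,-0.04,0],
  [1,0.08,0,-0.6,0,-0.035,0],
  [1,0.05,0,-0.6,0,-0.035,0],
  [1,0.05,0,-0.6,0,-0.035,0],
])

```text
clock: 3.32
eef_pos: [567.1, 79.2, 100.0]
ee_rot: [0.57, -0.566, 0.42, -0.422]
ft_force: [1.0, 0.4, -0.8]
width: 0.3
```

```bash
python3 nav.py 105 161 96
```

```text
t 3.33 p [567.1  79.2 100. ] r 159.7 th 105.0 psi -73.11 tilt -1.0 F [ 1.   0.4 -0.8] w 0.3 q6 1.4079903242695329
to go cm [-0.13  0.4   0.  ] turn y rad 0.033
```

>>> servo_tool([
  [1,0.0,0.15,-0.8,0,-0.045,0],
  [1,0.0,0.15,-1.0,0,-0.055,0],
  [1,0.02,0.15,-1.1,0,-0.065,0],
  [1,0.03,0.1,-1.2,0,-0.07,0],
  [1,0.04,0.1,-1.2,0,-0.07,0],
])

```text
clock: 3.95
eef_pos: [524.0, 57.6, 100.0]
ee_rot: [0.632, -0.622, 0.322, -0.332]
ft_force: [-0.2, 0.1, 0.0]
width: -0.0
```

```bash
python3 nav.py 123 161 96
```

```text
t 3.95 p [524.   57.6 100. ] r 157.2 th 122.48 psi -55.06 tilt -0.9998 F [-0.2  0.1  0. ] w -0.0 q6 1.0609837498921497
to go cm [-0.39  0.4  -0.14] turn y rad 0.034
```

```bash
cat >> nav.py <<'E'
if len(sys.argv)>1:
    a=np.radians(T[0]-180); X=np.array([np.cos(a),np.sin(a),0]); Y=np.array([0,0,-1.]); D=np.c_[X,Y,np.cross(X,Y)]
    print("rotvec",Ro.from_matrix(R.T@D).as_rotvec().round(3))
E
python3 nav.py 143 161 96
```

```text
t 3.95 p [524.   57.6 100. ] r 157.2 th 122.48 psi -55.06 tilt -0.9998 F [-0.2  0.1  0. ] w -0.0 q6 1.0609837498921497
to go cm [ 0.39  0.3  -5.67] turn y rad -0.315
rotvec [-0.018 -0.315  0.009]
```

>>> servo_tool([
  [1,-0.04,0.2,-1.2,-0.005,-0.063,0.002],
  [1,-0.04,0.2,-1.2,-0.005,-0.063,0.002],
  [1,-0.04,0.2,-1.2,-0.005,-0.063,0.002],
  [1,-0.04,0.2,-1.2,-0.005,-0.063,0.002],
  [1,-0.04,0.2,-1.2,-0.005,-0.063,0.002],
])

```text
clock: 4.58
eef_pos: [483.1, 18.2, 96.1]
ee_rot: [-0.672, 0.672, -0.218, 0.224]
ft_force: [1.0, -0.2, 0.0]
width: 0.3
```

```bash
python3 nav.py 164 161 96
```

```text
t 4.58 p [483.1  18.2  96.1] r 156.2 th 143.34 psi -36.38 tilt -1.0 F [ 1.  -0.2  0. ] w 0.3 q6 0.675625217905145
to go cm [ 0.52 -0.   -5.68] turn y rad -0.356
rotvec [-0.001 -0.356  0.008]
```

>>> servo_tool([
  [1,-0.08,0.1,-1.2,-0.001,-0.068,0.002],
  [1,-0.08,0.1,-1.2,-0.001,-0.068,0.002],
  [1,-0.08,0.1,-1.2,-0.001,-0.068,0.002],
  [1,-0.08,0.1,-1.2,-0.001,-0.068,0.002],
  [1,-0.08,0.1,-1.2,-0.001,-0.068,0.002],
])

```text
clock: 5.2
eef_pos: [456.2, -33.9, 97.2]
ee_rot: [-0.699, 0.701, -0.096, 0.103]
ft_force: [1.2, 1.0, 0.0]
width: -0.3
```

```bash
python3 nav.py 184 161 96
```

```text
t 5.2 p [456.2 -33.9  97.2] r 157.6 th 164.9 psi -16.23 tilt -0.9999 F [1.2 1.  0. ] w -0.3 q6 0.20998297272492664
to go cm [ 0.65  0.13 -5.26] turn y rad -0.353
rotvec [ 0.002 -0.353  0.01 ]
```

>>> servo_tool([
  [1,-0.06,0.14,-1.2,0,-0.07,0.002],
  [1,-0.06,0.14,-1.2,0,-0.07,0.002],
  [1,-0.06,0.14,-1.2,0,-0.07,0.002],
  [1,-0.06,0.14,-1.2,0,-0.07,0.002],
  [1,-0.06,0.14,-1.2,0,-0.07,0.002],
])

```text
clock: 5.82
eef_pos: [450.2, -95.1, 96.6]
ee_rot: [-0.705, 0.708, 0.032, -0.023]
ft_force: [0.2, 1.2, -0.6]
width: -0.0
```

```bash
python3 nav.py 206 161 96; python3 - <<'E'
from h import *
np.set_printoptions(precision=1,suppress=True)
snap("scene","scene2"); im=snap("top","top2")
cv2.imwrite('pics/c2.png',np.hstack([cv2.resize(cv2.imread(f'pics/{x}2.png'),(400,300)) for x in("top","scene")]))
o=measure(im)[4]; C=np.array([608.4,-75.0]); d=o["pegs"]-C
print(np.hypot(*d.T),np.degrees(np.arctan2(d[:,1],d[:,0]))); print(o["navy_px"])
E
```

```text
t 5.83 p [450.2 -95.1  96.6] r 159.5 th 187.25 psi 4.5 tilt -0.9999 F [ 0.2  1.2 -0.6] w -0.0 q6 -0.28902469161939787
to go cm [ 0.95  0.09 -5.13] turn y rad -0.375
rotvec [ 0.006 -0.375  0.011]
[159.3 160.1 159.8 160.3 159.5] [  15.8  -44.1   75.6 -104.   135.7]
(array([299.8, 165. ]), np.int32(326), array([292, 154]), array([308, 176]))
```

View pics/c2.png

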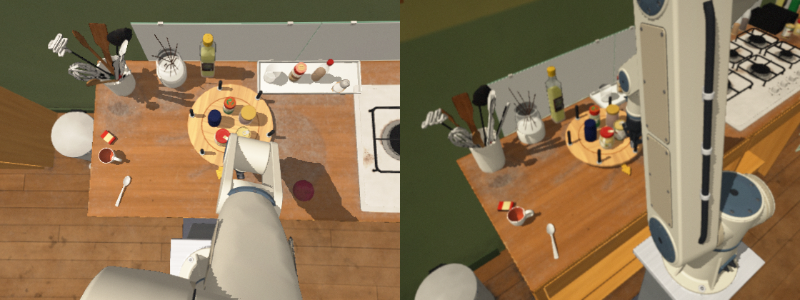

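The picture shows the disc turned 85.8°, with the peg 8.4° ahead of the finger and every jar upright. The finger should stop near θ≈278.5°. I'll keep pushing.

>>> servo_tool([
  [1,-0.02,0.12,-1.2,0.001,-0.073,0.002],
  [1,-0.02,0.12,-1.2,0.001,-0.073,0.002],
  [1,-0.02,0.12,-1.2,0.001,-0.073,0.002],
  [1,-0.02,0.12,-1.2,0.001,-0.073,0.002],
  [1,-0.02,0.12,-1.2,0.001,-0.073,0.002],
])

```text
clock: 6.55
eef_pos: [464.7, -153.5, 94.3]
ee_rot: [-0.689, 0.691, 0.157, -0.153]
ft_force: [-0.6, 1.1, -0.4]
width: -0.2
```

```bash
python3 nav.py 229 161 96
```

```text
t 6.55 p [ 464.7 -153.5   94.3] r 163.7 th 208.67 psi 25.35 tilt -1.0 F [-0.6  1.1 -0.4] w -0.2 q6 -0.7661563542292451
to go cm [ 1.6  -0.14 -5.51] turn y rad -0.413
rotvec [ 0.005 -0.413  0.004]
```

>>> servo_tool([
  [1,0.12,0.05,-1.2,0.001,-0.08,0.001],
  [1,0.12,0.05,-1.2,0.001,-0.08,0.001],
  [1,0.12,0.05,-1.2,0.001,-0.08,0.001],
  [1,0.1,0.05,-1.2,0.001,-0.08,0.001],
  [1,0.1,0.05,-1.2,0.001,-0.08,0.001],
])

```text
clock: 7.18
eef_pos: [504.5, -199.1, 94.8]
ee_rot: [0.645, -0.645, -0.29, 0.29]
ft_force: [-1.5, 0.7, 0.2]
width: -0.2
```

```bash
python3 nav.py 250 161 96
```

```text
t 7.17 p [ 504.5 -199.1   94.8] r 161.8 th 230.05 psi 48.45 tilt -1.0 F [-1.5  0.7  0.2] w -0.2 q6 -1.224120914118162
to go cm [ 1.2  -0.12 -5.46] turn y rad -0.376
rotvec [-0.001 -0.376 -0.   ]
```

>>> servo_tool([
  [1,0.08,0,-1.2,0,-0.075,0],
  [1,0.08,0,-1.2,0,-0.075,0],
  [1,0.08,0,-1.2,0,-0.075,0],
  [1,0.08,0,-1.2,0,-0.075,0],
  [1,0.08,0,-1.2,0,-0.075,0],
])

```text
clock: 7.8
eef_pos: [558.4, -227.0, 97.5]
ee_rot: [0.579, -0.579, -0.406, 0.406]
ft_force: [0.4, 0.6, -0.1]
width: 0.2
```

```bash
python3 nav.py 268 161 96
```

```text
t 7.8 p [ 558.4 -227.    97.5] r 160.0 th 251.78 psi 70.09 tilt -1.0 F [ 0.4  0.6 -0.1] w 0.2 q6 -1.6119623047445106
to go cm [ 0.68  0.15 -4.48] turn y rad -0.313
rotvec [-0.001 -0.313  0.   ]
```

>>> servo_tool([
  [1,0.05,0.1,-1.2,0,-0.075,0],
  [1,0.05,0.1,-1.1,0,-0.07,0],
  [1,0.04,0.1,-1.0,0,-0.06,0],
  [1,0.03,0,-0.8,0,-0.05,0],
  [1,0.02,0,-0.6,0,-0.04,0],
])

```text
clock: 8.43
eef_pos: [607.0, -234.2, 97.6]
ee_rot: [-0.513, 0.513, 0.487, -0.487]
ft_force: [-1.0, -0.1, -0.2]
width: -0.1
```

```bash
python3 nav.py 278.5 161 96; python3 - <<'E'
from h import *
np.set_printoptions(precision=1,suppress=True)
snap("scene","scene3"); im=snap("top","top3")
o=measure(im)[4]; C=np.array([608.4,-75.0]); d=o["pegs"]-C
print(np.hypot(*d.T),np.degrees(np.arctan2(d[:,1],d[:,0]))); print(o["navy_px"])
n=o["navy_px"]; p=plane("top",*n[0],90)[:2]-C; print(np.hypot(*p),np.degrees(np.arctan2(p[1],p[0])))
E
```

```text
t 8.43 p [ 607.  -234.2   97.6] r 159.2 th 269.49 psi 87.08 tilt -1.0 F [-1.  -0.1 -0.2] w -0.1 q6 -1.890400676871298
to go cm [ 0.13  0.16 -2.52] turn y rad -0.199
rotvec [ 0.    -0.199 -0.   ]
[159.8 159.8 134.3 159.8 159.8 159.7] [ -23.4   36.5  -84.2   96.7 -143.6  156.4]
(array([314.1, 192.2]), np.int32(306), array([305, 182]), array([323, 203]))
65.94487918234663 157.41769222324578
```

The disc has turned 166.4° and the navy jar is at 157.4°. About 11° remain, which is 30 mm of push.

>>> servo_tool([
  [1,0.0,0,-0.7,0,-0.045,0],
  [1,0.0,0,-0.7,0,-0.045,0],
  [1,0.0,0,-0.65,0,-0.04,0],
  [1,0.0,0,-0.5,0,-0.03,0],
  [1,0.0,0,-0.3,0,-0.02,0],
])

```text
clock: 9.15
eef_pos: [635.2, -232.7, 97.9]
ee_rot: [0.467, -0.466, -0.531, 0.532]
ft_force: [-1.1, -0.1, -0.2]
width: -0.1
```

```bash
cat > look.py <<'E'
from h import *
np.set_printoptions(precision=1,suppress=True)
im=snap("top","top4")
o=measure(im)[4]; C=np.array([608.4,-75.0]); d=o["pegs"]-C
print(np.hypot(*d.T),np.degrees(np.arctan2(d[:,1],d[:,0]))); print(o["navy_px"])
n=o["navy_px"]; p=plane("top",*n[0],90)[:2]-C; print(np.hypot(*p),np.degrees(np.arctan2(p[1],p[0])))
E
python3 nav.py 278.5 161 96; python3 look.py
```

```text
t 9.15 p [ 635.2 -232.7   97.9] r 160.0 th 279.63 psi 97.49 tilt -1.0 F [-1.1 -0.1 -0.2] w -0.1 q6 -2.055096686742004
to go cm [-0.11  0.19  0.31] turn y rad -0.018
rotvec [-0.001 -0.018  0.001]
[160.2 159.6 133.2 159.6 157.6] [ -13.9   45.9  -75.4  106.  -135.5]
(array([317.9, 193.3]), np.int32(306), array([309, 183]), array([327, 204]))
65.3978512778792 166.66055764878212
```

The jar is within 2° (about 2 mm) of the pointer line. I'll back off the peg and rise.

>>> servo_tool([
  [1,0,0,0.6,0,0,0],
  [1,0,0,1.0,0,0,0],
  [1,0,0,1.0,0,0,0],
  [1,0,-2.0,0,0,0,0],
  [1,0,-4.0,0,0,0,0],
])

```text
clock: 9.82
eef_pos: [605.4, -236.0, 157.8]
ee_rot: [0.469, -0.464, -0.531, 0.532]
ft_force: [-0.7, -0.6, -0.2]
width: -0.1
```

>>> servo_tool([
  [1,0,-5,0,0,0,0],
  [1,-2,-4,0,0,0,0],
  [1,-5,0,0,0,0,0],
  [1,-5,0,0,0,0,0],
  [1,-5,0,0,0,0,0],
])

```text
clock: 10.45
eef_pos: [631.5, -407.1, 266.0]
ee_rot: [-0.462, 0.469, 0.533, -0.531]
ft_force: [0.7, -0.2, -0.5]
width: 0.0
```

>>> servo_tool([
  [1,-5,0,0,0,0,0],
  [1,-5,0,0,0,0,0],
  [1,-2,0,0,0,0,0],
  [1,0,0,0,0,0,0],
  [1,0,0,0,0,0,0],
])

```text
clock: 11.08
eef_pos: [647.0, -533.2, 274.9]
ee_rot: [-0.461, 0.472, 0.533, -0.53]
ft_force: [0.3, 0.8, 0.1]
width: -0.1
```

```bash
python3 nav.py; python3 look.py; python3 -c "
from h import *
im=cv2.imread('pics/top4.png')
hsv=cv2.cvtColor(im,cv2.COLOR_BGR2HSV);C=np.array([608.4,-75.0])
y=(hsv[:,:,2]>165)&(hsv[:,:,1]>150)&(hsv[:,:,0]>14); y[:233]=0;y[260:]=0;y[:,:290]=0;y[:,330:]=0
P=np.array([plane('top',u,v,13)[:2] for v,u in np.argwhere(y)])-C;print('pointer',np.degrees(np.arctan2(*P.mean(0)[::-1])))
cv2.imwrite('pics/c4.png',np.hstack([cv2.resize(im[95:265,240:410],(400,400),interpolation=2),cv2.resize(im,(400,400))]))"
```

```text
t 11.07 p [ 647.  -533.2  274.9] r 459.9 th 274.81 psi 97.44 tilt -0.9999 F [0.3 0.8 0.1] w -0.1 q6 -2.393368683851094
[160.4 159.2 160.2 159.4 159.5 159. ] [ -13.8   46.3  -73.7  106.3 -133.9  166.2]
(array([318. , 193.4]), np.int32(311), array([309, 183]), array([327, 204]))
65.78283510940257 167.01462867424468
pointer 168.61478473643442
```

View pics/c4.png

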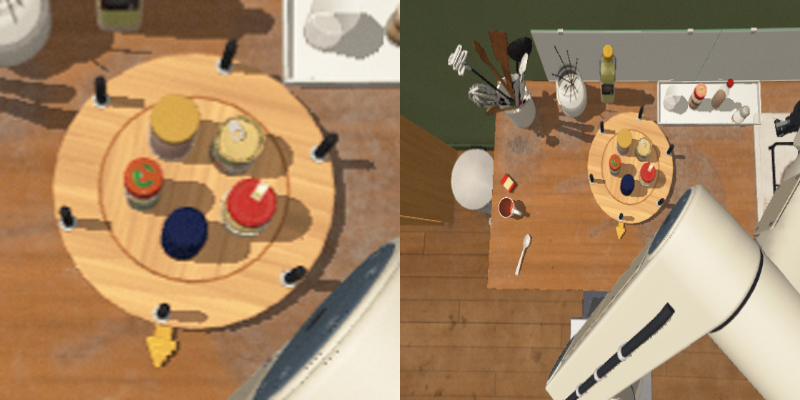

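The picture shows the navy jar at the front in line with the pointer (167.0° against 168.6°, about 2 mm). All five things stand upright, the pegs have not moved since release, and the arm is clear.

```bash
python3 -c "
from station import manip; print(manip.job_done())"
```

```text
the job is handed in; nothing more can be done
None
```

I turned the lazy Susan about 176° counter-clockwise by pushing one peg round the front with closed fingertips. I then backed off, raised the arm clear and handed the job in at about 11 s; no verdict was reported.

- **Jar position:** the navy jar measured 167.0° against the pointer at 168.6°. That is about 2 mm sideways, with 14 mm allowed. It stands about 66 mm from the axis.
- **At rest:** the pegs were at the same angles as just before release, within measuring noise.
- **Forces:** wrist force readings at the end of each move stayed around 1–2 N.
- **Other things:** in the last picture all five items stand upright on the disc. The cup, match box and teaspoon look unmoved. The arm hid the onion in that last view, so I could not check it, but the fingers passed nowhere near it at low height.
- **One disagreement:** the disc-outline fit put the axis about 6 mm nearer the robot than the peg fit. I put that down to the disc's visible side edge. I used the peg fit because its radius of 159.5 mm matched the given 160 mm.

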